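Refit the knob of a bench supply on its D-shaft and hold it for the grub screw

TASK

Refit the loose aluminium knob on the bench supply: first grip the bare shaft with the fingers and turn it until you feel that its flat faces squarely to the supply's front (the panel with meter and terminals), then let go and slide the knob, skirt down, over the shaft with its protruding grub screw pointing straight out on the side of the flat. The knob must not rest on the dial plate: finish while still holding it upright and still, about 4 mm clear of the plate (the shaft end is then level with the knob's top), gripped by its sides with the fingers off the grub screw, so that I can tighten the screw from the front. Leave the breadboard and the battery pack where they are.

Things in the scene. Friction and masses are not known exactly. Their poses are not given: they have to be found in the camera images.
- supply: Bench supply, fixed grey steel box 170 x 200 x 128 mm. Origin: centre of its underside on the desk; z up; +x points out of its FRONT (aluminium panel with meter, rocker switch and three binding posts standing out 22 mm; at yaw 0 it looks away from the robot). On top a flat dial plate 116 mm across, its face 130 mm above the desk; the bare shaft stands in its middle, straight above the origin.
- shaft (a joint): Turning angle of the supply's upright steel control shaft, rad: 0 when its flat faces the supply's front, growing anticlockwise seen from above; stops at -2.6 and 2.6. The shaft turns stiffly (about 0.08 N m) and stays where it is left.
- shaft_tip (a point): Centre of the top end of the steel shaft, turning with it: x points out of the flat, z up. Shaft 12 mm thick, 32 mm tall above the dial plate (end 162 mm above the desk), end chamfered 1 mm. One flat, 2 mm deep and 9 mm wide, from the end down to 4 mm above the plate, round below. Fingers closed square on flat and back stand 10 mm apart, on the round 12 mm.
- knob: Loose aluminium knob, about 100 g, standing on its skirt. Origin: centre of its underside; z up along the bore; +x towards its grub screw. Skirt 56 mm across, 5 mm high; above it the fluted body, 40 mm across, up to 28 mm height. Plain bore of 13.2 mm right through, countersunk below: it turns freely on the shaft. Grip the body above the skirt, left and right of the screw.
- screw: The knob's grub screw, part of the knob: dark steel, 5 mm thick, backed out so that it sticks out 5 mm from the side of the knob's body, 12 mm above the knob's underside. Origin: on its axis, 19 mm from the knob's axis; x points outwards.
- breadboard: Yellow plastic breadboard 55 (x) x 165 (y) x 8.5 mm lying flat, loose; bystander. Origin: centre of its underside.
- battery: Chrome cylindrical battery pack 35 mm across, 100 mm tall, standing upright, loose; bystander. Origin: centre of its underside.
- holder: Black rubber suction holder stuck to the desk, suction foot 68 mm across, small clamp up to 103 mm height; bystander. Origin: centre of its underside.

How it is judged:
By the outcome, as a careful person would: the job done as asked, in the order asked, and still so for the second after the job is handed in, while the arm keeps its last pose, push and grip.
It also fails if it takes over 70 s, if anything falls off the work surface, if the arm or the gripper's body presses on something with over 40 N, if the wrist force passes 120 N, or if a joint passes its speed limit or range.

ROBOT

A 6-joint arm with a two-finger parallel gripper is mounted at the origin on the work surface. World frame = base frame: x ahead of the robot, y to its left, z up, the work surface at z = 0. Lengths are in mm, angles in rad, forces in N, time in s.
With the tool pointing down it reaches from about 350 to 875 mm from the base axis. Payload 15.5 kg.
Tool frame: the origin (TCP) lies midway between the tips of the shut fingers; the grasp point (between the pads) lies 19 mm behind it; z points along the fingers, y is the line along which they close (so a half turn about z gives the same grasp; the last joint's range is limited). The gripper opens to 85 mm and grips with 20 to 120 N. Pads are 22 mm wide; open, the fingers measure 114 mm over their backs; the gripper's body (76 mm by 85 mm) begins 54 mm behind the grasp point. The pads swing forward as they close: fully open they stand 13 mm farther back than shut.
Start: joints at [1.042, 0.494, 1.345, -0, 1.302, -0.096], TCP at [262.13, 567.375, 231.277] pointing down, gripper open.
Joint ranges: [-2.91, 2.91], [-0.82, 2.16], [0.22, 2.67], [-1.22, 4.37], [0.12, 2.79], [-3.08, 3.08]. Speed limits (rad/s): [1.89, 1.89, 2.57, 3.01, 3.01, 3.01].

INTERFACE

Orientations are given as a unit quaternion [x, y, z, w].
In Python, from station import env gives the robot as it stands. Calls block until the motion is done:
- env.reach(position, orientation): joint-space move of the TCP to a pose.
- env.move_l(position, orientation=None, feed=150, f_stop=None): straight line of the TCP; orientation=None keeps the orientation; feed is the mean speed in mm/s. With f_stop (N) it stops when the force on the tool has changed by that much, and returns True; else False.
- env.goto_joints(angles): joint-space move.
- env.grip(opening, strength=None): opening from 0.0 (shut) to 1.0 (fully open); strength is the grip in N (None keeps the last); returns when the fingers have stopped.
- env.sleep(seconds).
- env.ik(position, orientation): joint angles nearest the present ones, or None.
- env.observe(): the state.
- env.capture(name): name is "scene" or "top" or "wrist"; returns the picture (480x640x3 uint8, red, green, blue); there is no depth.
- env.camera_params(name): a dict with "camera_matrix" (3x3 intrinsics, pixels), "pose" (4x4, takes a point from camera to world coordinates); the wrist camera has in their place "T_tool_cam" (4x4, takes a point from camera to tool coordinates, whose origin is the TCP and whose axes are the flange's). Camera axes: x right, y down, z forward; pixel columns grow to the right and rows downward; lengths in mm; the calibration is good to about 2 mm. A picture is of the moment at which its call begins: read the wrist's pose just before it. camera_params takes no time and is no camera call.
A pose or a line that the arm cannot do raises env.IKError and nothing moves.
- env.job_done(): hands the job in; it is judged then, once.
The state is a dict: "time_s": time; "joint_positions": joint angles; "joint_velocities": joint speeds; "joint_efforts": joint torques, N m; "ee_pos": TCP position; "tcp_rot": TCP orientation; "contact_force": force on the tool from outside, world axes, zero at the start; "wrist_torque": the same for the moment, N m; "width": opening from 0.0 (shut) to 1.0 (fully open); "gripper_force": force on a finger pad.
Only numpy, scipy, OpenCV 4.12 (cv2) and the standard library are available. Lean on these libraries where they do the work, as an engineer would, in place of code of your own. Each camera call takes 0.05 s, during which the arm holds its last target. There are 200 camera calls.

## Working session

There is one attempt and no reset: what is moved stays moved. The work goes in short steps, each a Python script; the robot and the scene stay as the last script left them, time stands still between calls to the robot, and variables do not carry over. Pictures are saved under pics/ and viewed, at most 10 in all, crops included, and the job is handed in when it is done.

```bash
mkdir -p pics; ls
python3 - <<'E'
from station import env
import cv2,numpy as np
np.set_printoptions(precision=4,suppress=True)
for n in("scene","top"):
    cv2.imwrite(f"pics/{n}0.png",env.capture(n)[:,:,::-1])
    p=env.camera_params(n);print(n,p["camera_matrix"],p["pose"])
print(env.camera_params("wrist"));o=env.observe();print(o)
E
```

```text
pics
scene [[527.5263   0.     319.4487]
 [  0.     527.5263 238.9933]
 [  0.       0.       1.    ]] [[   0.7363    0.5604   -0.3792 1019.1406]
 [   0.6766   -0.6008    0.4258 -472.1967]
 [   0.0109   -0.5701   -0.8215  965.4377]
 [   0.        0.        0.        1.    ]]
top [[456.2871   0.     316.2793]
 [  0.     456.2871 231.4132]
 [  0.       0.       1.    ]] [[  0.0092  -0.984    0.1781 479.6039]
 [ -0.9997  -0.0133  -0.0215 -20.8591]
 [  0.0235  -0.1778  -0.9838 889.9286]
 [  0.       0.       0.       1.    ]]
{'camera_matrix': array([[425.8398,   0.    , 315.1003],
       [  0.    , 425.8398, 239.134 ],
       [  0.    ,   0.    ,   1.    ]]), 'T_tool_cam': array([[   0.0003,   -0.9501,   -0.3119,   80.3459],
       [   1.    ,    0.0003,    0.0003,   -0.1732],
       [  -0.0002,   -0.3119,    0.9501, -141.1655],
       [   0.    ,    0.    ,    0.    ,    1.    ]])}
{'time_s': 0.1, 'joint_positions': array([ 1.0425,  0.4941,  1.3461,  0.    ,  1.3025, -0.0955]), 'joint_velocities': array([ 0.0005, -0.0018, -0.0023, -0.0001, -0.0002,  0.0022]), 'joint_efforts': array([  0.0023, -88.3591, -38.4557,  -0.0001,   0.005 ,  -0.0001]), 'ee_pos': array([261.9721, 567.0758, 230.7724]), 'tcp_rot': array([ 0.2147,  0.9767, -0.0005, -0.0002]), 'contact_force': array([-0.5264, -0.0767,  0.4891]), 'wrist_torque': array([ 0.0213, -0.0246,  0.0359]), 'gripper_force': 0.0, 'width': 0.9980941210049555}
```

View pics/top0.png

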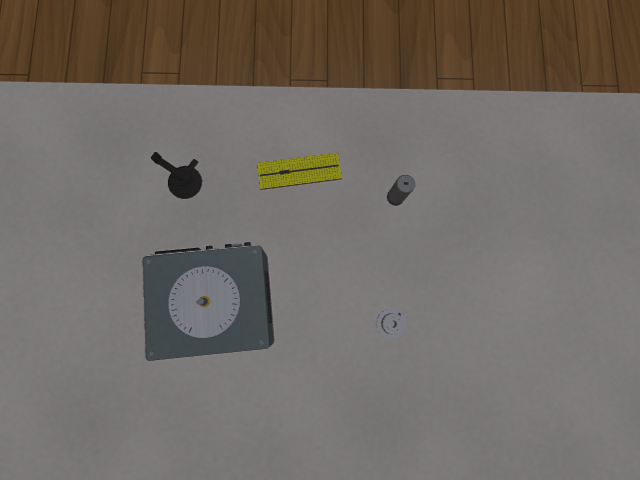

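View pics/scene0.png

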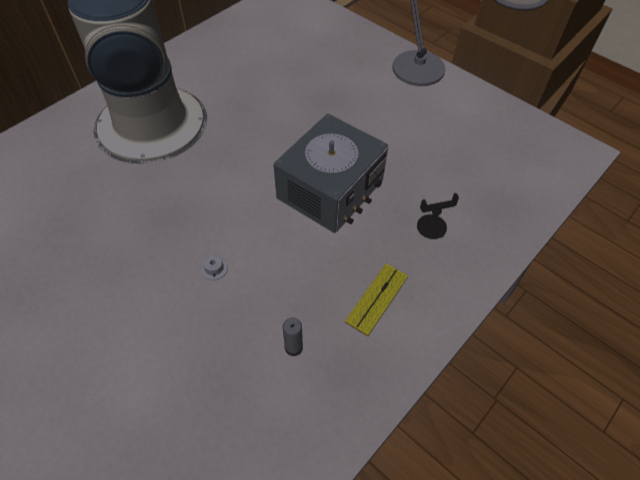

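The top view shows the dial centre at about (204,302), with the supply's front towards the top of the image (+x). The knob is at about (391,323) with its screw dot near (401,315), and the breadboard and battery are well clear. Next I'll get close wrist views.

```bash
cat > h.py <<'E'
from station import env
import numpy as np, cv2
from scipy.spatial.transform import Rotation as R
np.set_printoptions(precision=3,suppress=True)
def q(h,): # tool down, tool x at heading h
    return [np.cos(h/2),np.sin(h/2),0,0]
def wristpose():
    o=env.observe();T=np.eye(4);T[:3,:3]=R.from_quat(o["tcp_rot"]).as_matrix();T[:3,3]=o["ee_pos"]
    return T@env.camera_params("wrist")["T_tool_cam"]
def ray(K,P,uv,z):
    d=P[:3,:3]@np.linalg.solve(K,[*uv,1.]);c=P[:3,3]
    return c+d*(z-c[2])/d[2]
def proj(K,P,X):
    p=P[:3,:3].T@(np.asarray(X,float)-P[:3,3]);p=K@p;return p[:2]/p[2]
E
python3 - <<'E'
from h import *
p=env.camera_params("top");K,P=p["camera_matrix"],p["pose"]
dial=ray(K,P,(204.5,302),130);kn=ray(K,P,(391,323),5)
print(dial,kn)
for uv in((143,257),(262,247),(268,349),(147,360)):print(ray(K,P,uv,128))
print(ray(K,P,(401,315),12))
for h in np.arange(0,6.3,np.pi/4):
    print(h,env.ik([*dial[:2],260],q(h)),env.ik([*kn[:2],130],q(h)))
E
```

```text
[497.256 144.505 130.   ] [ 464.014 -184.578    5.   ]
[570.351 250.697 128.   ]
[589.667  53.548 128.   ]
[423.169  38.811 128.   ]
[404.617 231.702 128.   ]
[ 479.224 -202.671   12.   ]
0.0 [ 0.167  0.313  1.566 -0.     1.262  1.738] [-0.498  0.455  1.769 -0.     0.917  1.073]
0.7853981633974483 [ 0.167  0.313  1.566 -0.     1.262  0.953] [-0.498  0.455  1.769 -0.     0.917  0.287]
1.5707963267948966 [ 0.167  0.313  1.566 -0.     1.262  0.167] [-0.498  0.455  1.769 -0.     0.917 -0.498]
2.356194490192345 [ 0.167  0.313  1.566 -0.     1.262 -0.618] [-0.498  0.455  1.769 -0.     0.917 -1.284]
3.141592653589793 [ 0.167  0.313  1.566 -0.     1.262 -1.403] [-0.498  0.455  1.769 -0.     0.917 -2.069]
3.9269908169872414 [ 0.167  0.313  1.566 -0.     1.262 -2.189] [-0.498  0.455  1.769 -0.     0.917 -2.854]
4.71238898038469 [ 0.167  0.313  1.566 -0.     1.262 -2.974] [-0.498  0.455  1.769 -0.     0.917  2.643]
5.497787143782138 [ 0.167  0.313  1.566 -0.     1.262  2.524] [-0.498  0.455  1.769 -0.     0.917  1.858]
6.283185307179586 [ 0.167  0.313  1.566 -0.     1.262  1.738] [-0.498  0.455  1.769 -0.     0.917  1.073]
```

Run:
```python
from h import *
def snap(n,crop=None):
    P=wristpose();im=env.capture("wrist")[:,:,::-1];cv2.imwrite(f"pics/{n}.png",im);np.save(f"pics/{n}.npy",P);return im,P
K=env.camera_params("wrist")["camera_matrix"]
env.reach([497,144.5,270],q(1.57+.1));im,P=snap("sup")
env.reach([464,-184.5,130],q(1.57));im2,P2=snap("knob")
print(env.observe()["time_s"],proj(K,P,[497,144.5,162]),proj(K,P2,[464,-184.5,28]))
cv2.imwrite("pics/both.png",np.hstack([cv2.resize(im,(400,300)),cv2.resize(im2,(400,300))]))
u,v=proj(K,P,[497,144.5,162]).astype(int);u2,v2=proj(K,P2,[464,-184.5,28]).astype(int)
c=lambda i,u,v,r:cv2.resize(i[max(0,v-r):v+r,max(0,u-r):u+r],(400,400),interpolation=cv2.INTER_CUBIC)
print(u,v,u2,v2)
cv2.imwrite("pics/crop.png",np.hstack([c(im,u,v,50),c(im2,u2,v2,100)]))
```

```text
3.3167 [315.628 237.741] [314.489 240.339]
315 237 314 240
```

View pics/sup.png

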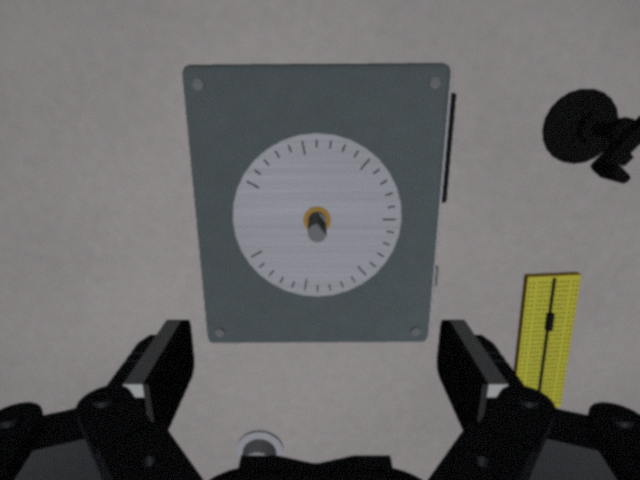

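View pics/crop.png

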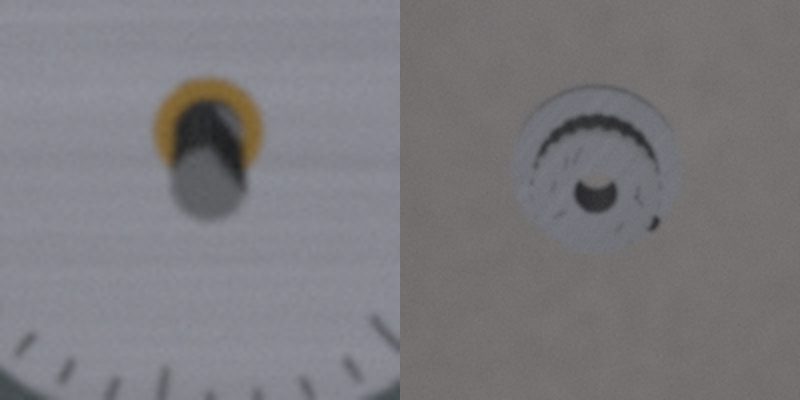

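The supply view shows the dial ellipse centred at about (317,215), top-plate corners at (183,65), (450,64), (428,341) and (208,342), and the shaft tip at about (317,233). The flat faces up and to the right, about 40° anticlockwise from the front. In the knob crop the skirt centre is at full-image (312.5,224.5) and the screw tip is at about (341.5,251.5).

Run:
```python
from h import *
K=env.camera_params("wrist")["camera_matrix"]
P=np.load("pics/sup.npy");P2=np.load("pics/knob.npy")
C=[ray(K,P,u,128) for u in((183,65),(450,64),(428,341),(208,342))]
C=np.array(C)[:,:2];print(C)
for a,b in((0,1),(3,2)):d=C[b]-C[a];print("yaw",np.arctan2(d[1],d[0]),np.hypot(*d))
for a,b in((2,1),(3,0)):d=C[b]-C[a];print("yaw",np.arctan2(-d[0],d[1]),np.hypot(*d))
# dial circle fit by edge threshold
im=cv2.imread("pics/sup.png");g=im[:,:,2].astype(int)
m=((g>100)).astype(np.uint8);m[:,:195]=0;m[:,430:]=0;m[:90]=0;m[320:]=0
cs=max(cv2.findContours(m,cv2.RETR_EXTERNAL,cv2.CHAIN_APPROX_NONE)[0],key=cv2.contourArea)
W=np.array([ray(K,P,u,130)[:2] for u in cs[:,0]]);A=np.c_[2*W,np.ones(len(W))]
s=np.linalg.lstsq(A,(W**2).sum(1),rcond=None)[0];print("dial",s[:2],np.sqrt(s[2]+s[:2]@s[:2]))
print("corners mean",C.mean(0),"tip",ray(K,P,(315-50+208/4,237-50+186/4),162))
for z in(0,):
  hs=[ray(K,P,u,128)[:2] for u in((197,84),(435,83),(417,331),(220,332))]
  for a,b in((0,1),(3,2)):d=hs[b]-hs[a];print("screwyaw",np.arctan2(d[1],d[0]),np.hypot(*d))
  for a,b in((2,1),(3,0)):d=hs[b]-hs[a];print("screwyaw",np.arctan2(-d[0],d[1]),np.hypot(*d))
k=ray(K,P2,(312.3,224.5),5);sc=ray(K,P2,(341.5,251.5),12);d=sc-k
print(k,sc,np.arctan2(d[1],d[0]),np.hypot(d[0],d[1]))
l=ray(K,P2,(214+56,224),5)-ray(K,P2,(214+140.5,224),5);print(np.hypot(*l[:2]))
```

```text
[[405.401 236.752]
 [569.169 253.9  ]
 [591.354  60.131]
 [425.181  42.398]]
yaw 0.10432779558764536 164.66407802697867
yaw 0.10631106877573221 167.1162818859407
yaw 0.1139948464816873 195.03435126396718
yaw 0.1014279920808182 195.35749656248598
dial [497.426 147.426] 57.379437191870515
corners mean [497.776 148.295] tip [497.56  147.304 162.   ]
screwyaw 0.10481696790012841 148.69850134535298
screwyaw 0.10685767644483561 148.4034537657307
screwyaw 0.11140137222503418 175.42728912466714
screwyaw 0.11307070810094423 175.73232013394244
[ 462.55  -181.258    5.   ] [ 481.477 -197.417   12.   ] -0.7066685581225728 24.886646110713645
55.024500972705106
```

Run:
```python
from h import *
s=[497.5,147.4];h0=0.107+0.66+np.pi/2
def rep(t):
    o=env.observe();print(t,round(o["time_s"],2),o["ee_pos"],"w mm",o["width"]*85,o["contact_force"],o["wrist_torque"],o["gripper_force"])
env.reach([*s,200],q(h0));env.grip(0.5)
print(env.move_l([*s,138],feed=80,f_stop=8));rep("down")
env.grip(0.0,strength=40);env.sleep(.3);rep("grip")
for d in(.12,-.12):   # feel for squareness, by turning hand a little
    env.grip(0.3);env.move_l([*s,138],q(h0+d),feed=80);env.grip(0.0,strength=40);env.sleep(.2);rep(f"d{d}")
```

```text
False
down 6.02 [497.772 147.458 138.361] w mm 42.02862367812917 [ 0.628 -0.038 -0.325] [ 0.018 -0.014  0.022] 0.0
grip 6.71 [496.982 146.807 138.462] w mm 8.715402610202112 [-4.938 -6.738 10.354] [-1.113  0.872  0.035] 39.320411400985904
d0.12 7.76 [496.928 146.794 138.065] w mm 8.674820803251828 [-3.342 -7.083  5.355] [-1.018  0.571 -0.072] 39.1402010852471
d-0.12 8.93 [496.863 147.004 138.057] w mm 9.458324511004292 [-4.131 -4.637  6.875] [-0.763  0.662  0.031] 39.14645510172704
```

Run:
```python
from h import *
s=np.array([497.5,147.4]);yaw=0.107
def pos(f):return [*(s-np.array([np.cos(f),np.sin(f)])),138]
def rep(t):
    o=env.observe();x=R.from_quat(o["tcp_rot"]).as_matrix()[:,1];print(t,round(o["time_s"],2),o["ee_pos"],"w",o["width"]*85,"yhead",np.arctan2(x[1],x[0]),o["contact_force"],o["wrist_torque"],o["gripper_force"])
f=yaw+.72
env.grip(0.3);env.move_l(pos(f),q(f+np.pi/2),feed=80);env.grip(0.0,strength=80);env.sleep(.3);rep("grip")
for f in np.linspace(f,yaw,6)[1:]:
    env.move_l(pos(f),q(f+np.pi/2),feed=20);rep("turn")
env.sleep(.2);rep("end")
env.grip(0.3);env.sleep(.2);rep("open");env.grip(0,strength=100);env.sleep(.3);rep("regrip")
env.grip(0.5)
```

```text
grip 10.18 [496.888 146.677 138.182] w 7.414923358152029 yhead 0.8257055061764337 [-1.406  0.115  5.757] [-0.147  0.201 -0.105] 78.2350834256431
turn 10.47 [496.818 146.811 138.17 ] w 7.458017020684239 yhead 0.681025310448606 [-0.708  0.687  4.836] [-0.066  0.246 -0.014] 78.41013788682176
turn 10.76 [496.824 146.946 138.166] w 7.69005695526573 yhead 0.5407322931456074 [-0.316  0.892  5.517] [-0.001  0.167 -0.021] 78.47662437910913
turn 11.05 [496.822 147.078 138.199] w 7.604930400244904 yhead 0.39788774378948405 [-1.14   0.184  5.734] [-0.006  0.065 -0.029] 78.44800821767421
turn 11.34 [496.821 147.218 138.172] w 7.261033418857607 yhead 0.2562676884896763 [-0.46  -0.875  5.827] [ 0.049  0.01  -0.037] 78.48056554037612
turn 11.63 [496.845 147.357 138.176] w 7.596600046204315 yhead 0.1139817888052491 [ 0.618 -1.171  4.908] [ 0.003 -0.087 -0.024] 78.48894235503394
end 11.83 [496.877 147.333 138.204] w 7.508300150985853 yhead 0.11477793081250677 [0.338 0.275 5.521] [-0.043 -0.11   0.006] 78.48378341412172
open 12.35 [496.473 147.292 137.949] w 25.36399190049546 yhead 0.10771773232358324 [ 0.136 -0.032  0.087] [-0.008  0.031  0.008] 0.0
regrip 12.96 [496.886 147.328 138.248] w 7.0378664126855135 yhead 0.10705925466579244 [ 0.331 -1.182  5.453] [-0.037 -0.139 -0.026] 98.0846108761034
```

Run:
```python
from h import *
env.move_l([496.5,147.3,200],feed=150);env.grip(1.0)
env.reach([497.5,147.4,250],q(.107))
P=wristpose();im=env.capture("wrist")[:,:,::-1];np.save("pics/s2.npy",P);cv2.imwrite("pics/s2.png",im)
K=env.camera_params("wrist")["camera_matrix"]
u,v=proj(K,P,[497.5,147.4,162]);print(u,v,proj(K,P,[497.5,147.4,130]),env.observe()["time_s"])
u,v=int(u),int(v);cv2.imwrite("pics/s2c.png",cv2.resize(im[v-50:v+50,u-50:u+50],(600,600),interpolation=cv2.INTER_CUBIC));print(u-50,v-50)
```

```text
315.0918114136598 246.63472674902943 [315.114 230.187] 15.9667
265 196
```

View pics/s2c.png

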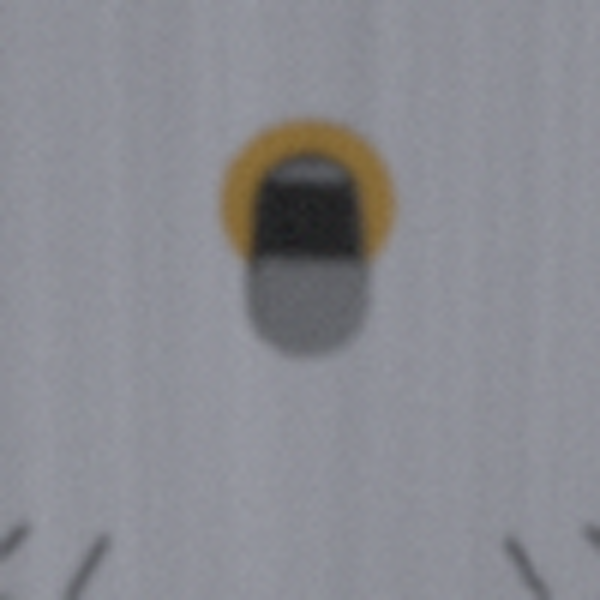

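The crop shows the flat edge horizontal at row 258, facing the front symmetrically about the dial gap, with the tip centre at crop (308.5,297). Next is the knob grasp.

Run:
```python
from h import *
K=env.camera_params("wrist")["camera_matrix"]
print("tip",ray(K,np.load("pics/s2.npy"),(316.4,245.5),162))
k=[462.5,-181.3];hs=-.707
def rep(t):
    o=env.observe();print(t,round(o["time_s"],2),o["ee_pos"],"w",o["width"]*85,o["contact_force"],o["wrist_torque"],o["gripper_force"])
env.reach([497,147,280],q(.107));env.reach([*k,110],q(hs))
P=wristpose();im=env.capture("wrist")[:,:,::-1];np.save("pics/k2.npy",P);cv2.imwrite("pics/k2.png",im)
u,v=proj(K,P,[*k,28]);u,v=int(u),int(v);print(u,v,proj(K,P,[*k,5]),env.observe()["time_s"])
cv2.imwrite("pics/k2c.png",cv2.resize(im[v-75:v+75,u-75:u+75],(600,600),interpolation=cv2.INTER_CUBIC))
```

```text
tip [498.261 146.734 162.   ]
316 250 [316.039 237.528] 17.6583
```

View pics/k2c.png

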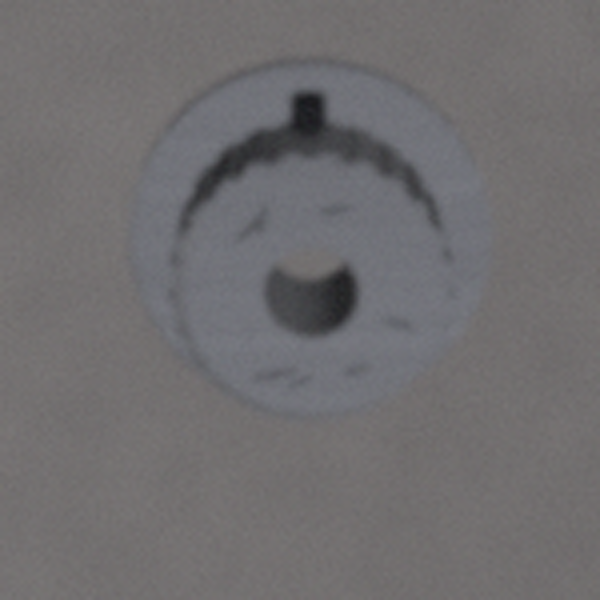

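The crop (scale 4, origin (241,175)) gives the bore centre at full-image (318.6,247.6), the skirt centre at (318.6,234.1), and the screw pointing up, about 0.018 rad left of centre.

Run:
```python
from h import *
K=env.camera_params("wrist")["camera_matrix"];P=np.load("pics/k2.npy");hs=-.689
b=.7*np.array([np.cos(hs),np.sin(hs)])
k1=ray(K,P,(318.6,247.6),28)[:2]-b;k2=ray(K,P,(318.6,234.1),5)[:2]-b;k=(k1+k2)/2;print(k1,k2)
def rep(t):
    o=env.observe();print(t,round(o["time_s"],2),o["ee_pos"],"w",o["width"]*85,o["contact_force"],o["wrist_torque"],o["gripper_force"])
env.grip(.6);env.move_l([*k,45],q(hs),feed=100)
print(env.move_l([*k,1],feed=25,f_stop=4));rep("down")
z=env.observe()["ee_pos"][2]
env.move_l([*k,z+2.5],feed=30);rep("up")
env.grip(0,strength=40);env.sleep(.3);rep("grip")
env.move_l([*k,110],feed=80);rep("lift")
P=wristpose();im=env.capture("wrist")[:,:,::-1];np.save("pics/k3.npy",P);cv2.imwrite("pics/k3.png",im)
cv2.imwrite("pics/k3c.png",cv2.resize(im[240:480,155:475],(800,600),interpolation=cv2.INTER_CUBIC))
```

```text
[ 462.264 -182.929] [ 462.619 -183.456]
True
down 20.52 [ 462.463 -183.191    1.675] w 50.654553890168806 [-0.502 -0.432  8.775] [ 0.115  0.137 -0.055] 4.470048659713939
up 20.77 [ 462.611 -183.279    4.374] w 50.84519344142748 [-0.034 -0.743 -0.093] [-0.015  0.035  0.048] 0.0
grip 21.33 [ 462.459 -183.249    4.394] w 38.439238390021764 [-0.949 -0.287  9.217] [0.073 0.194 0.028] 39.3101633596234
lift 22.81 [ 462.199 -183.08   109.581] w 38.6499489257664 [ 0.512  0.273 -1.72 ] [ 0.022 -0.022  0.029] 40.26081420946866
```

View pics/k3c.png

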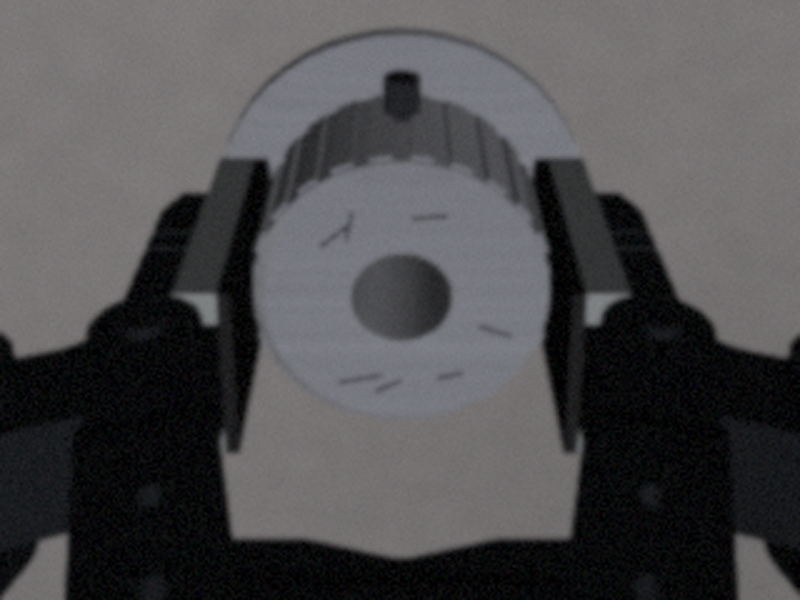

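The knob is held level and centred, with the screw midway between the pads and the bore centre at full-image (315.4,358.8). I'll place it using the raw camera measurements so that the camera bias cancels.

Run:
```python
from h import *
K=env.camera_params("wrist")["camera_matrix"];P=np.load("pics/k3.npy")
o=env.observe();Rm=R.from_quat(o["tcp_rot"]).as_matrix();top=o["ee_pos"][2]-4.394+28
d=Rm.T@(ray(K,P,(315.4,358.8),top)-np.array([*o["ee_pos"][:2],top]));print("d tool",d)
yaw=.107;R2=R.from_quat(q(yaw)).as_matrix()
t=(np.array([498.26,146.73,0])-R2@d)[:2];print("tcp target",t)
# independent: grip-derived shaft axis and centred knob
print("by feel ~",[497.7,146.8])
def rep(t):
    o=env.observe();print(t,round(o["time_s"],2),o["ee_pos"],"w",o["width"]*85,o["contact_force"],o["wrist_torque"],o["gripper_force"])
env.move_l([*o["ee_pos"][:2],215],feed=150);env.reach([*t,215],q(yaw));env.move_l([*t,175],feed=80);env.sleep(.2);rep("above")
P=wristpose();im=env.capture("wrist")[:,:,::-1];cv2.imwrite("pics/p1.png",im)
print(env.move_l([*t,159],feed=15,f_stop=4));rep("entered")
```

```text
d tool [ 1.034  0.321 -0.002]
tcp target [497.197 146.939]
by feel ~ [497.7, 146.8]
above 25.82 [497.509 146.977 175.499] w 38.729237603136845 [ 0.594 -0.498 -1.812] [-0.038 -0.    -0.013] 40.28676345013082
False
entered 27.08 [497.218 146.937 159.074] w 38.55873375187494 [ 0.386 -0.567 -1.5  ] [ 0.035 -0.065  0.045] 40.29185801977292
```

Run:
```python
from h import *
def rep(t):
    o=env.observe();print(t,round(o["time_s"],2),o["ee_pos"],"w",o["width"]*85,o["contact_force"],o["wrist_torque"],o["gripper_force"])
t=[497.2,146.93]
print(env.move_l([*t,138.4],feed=15,f_stop=4));env.sleep(.4);rep("in")
P=wristpose();im=env.capture("wrist")[:,:,::-1];cv2.imwrite("pics/e.png",im)
cv2.imwrite("pics/ec.png",cv2.resize(im[240:480,155:475],(800,600),interpolation=cv2.INTER_CUBIC))
```

```text
False
in 29.01 [497.237 146.928 138.433] w 38.4783572252027 [ 1.233  0.691 -1.16 ] [ 0.05 -0.2  -0.02] 40.30932606663555
```

View pics/ec.png

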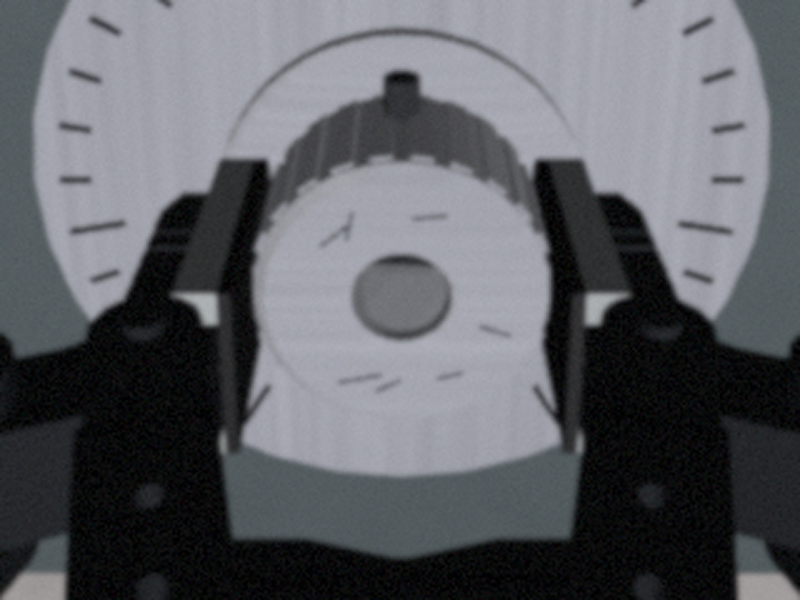

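The shaft end is level with the knob top in the bore. The flat faces the screw side, and the fingers are off the screw with the forces quiet.

```bash
python3 -c "
from station import env
print(env.job_done())"
```

```text
the job is handed in; nothing more can be done
None
```

The shaft's flat now faces the supply's front, and the knob is held upright on the shaft about 4 mm above the dial plate, with its grub screw pointing straight out to the front and the fingers clear of it. I handed the job in at about 29 s; no verdict came back.

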